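Balance the centrifuge rotor

ROBOT

A 6-joint arm with a two-finger parallel gripper is mounted at the origin on a cart in front of the work surface, level with it; the furniture and walls round the work are solid. World frame = base frame: x ahead of the robot, y to its left, z up, the work surface at z = 0. Lengths are in m, angles in rad, forces in N, time in s.
With the tool pointing down it reaches from about 0.225 to 0.875 m from the base axis. Payload 3.4 kg.
Tool frame: the origin (TCP) lies between the finger pads; the fingertips stand 22 mm ahead of it and the grasp point (between the pads) lies 3 mm ahead of it (manip.finger_overhang is the distance from the TCP to the fingertips, in m); z points along the fingers, y is the line along which they close (so a half turn about z gives the same grasp; the last joint's range is limited). The gripper opens to 85 mm and grips with 20 to 120 N. Pads are 22 mm wide; open, the fingers measure 114 mm over their backs; the gripper's body (76 mm by 85 mm) begins 54 mm behind the grasp point. The pads swing forward as they close: fully open they stand 13 mm farther back than shut.
Start: joints at [-1.437, 0.276, 1.505, -0, 1.361, -0.121], TCP at [0.145, -0.556, 0.253] pointing down, gripper open.
Joint ranges: [-2.89, 2.89], [-0.75, 2.08], [0.22, 2.7], [-1.18, 4.32], [0.11, 2.71], [-2.7, 2.7]. Speed limits (rad/s): [2.57, 2.57, 3.14, 3.14, 3.14, 3.14].

INTERFACE

Orientations are given as a unit quaternion [w, x, y, z].
In Python, from rig import get_state, eyes, order, manip gives the robot as it stands.
- The arm moves only by the tool drive_tool, never from a script. Its argument "rows" is a list of rows, each a list of 4 numbers: the shift along the tool's x, y, z in units of 25 mm (1.0 is 25 mm), then the turn about the tool's z in units of 6 degrees (1.0 is 6 degrees). A call has exactly 8 rows; each row is the pose to reach, as a shift and turn from the pose commanded when the call began, along the tool's axes at that moment; what a row does not reach only later rows make up. A row lasts 1/12 s, in which the tool goes at most 41.7 mm and 7.16 degrees, less where a joint would pass 70% of its speed; a pose out of reach is approached as far as the arm can. A call with a gripper value outside its range is refused whole. "grip" is the finger opening in mm, from 0 to 85.4, set as the call begins (left out, the last holds). The fingers move at their own pace and stop on an object; "newtons" is the grip in N (left out, the last holds). Time passes only in rows, so rows that repeat a pose let the fingers close, or fill a call up. It gives the time, the measured TCP pose, the force, the opening and the grip force at its end, in the units of the state.
- get_state(): the state, without advancing time (a new reading comes with each control period).
- eyes.get_image(name): name is "scene" or "top" or "wrist"; returns (picture, depth): 480x640x3 uint8, red, green, blue; 480x640 float32, m along the optical axis (not along the pixel's ray), 0 where there is no reading.
- eyes.camera_info(name): a dict with "fx", "fy", "cx", "cy" (pixels), "R" (3x3) and "t" (3): a world point X has camera coordinates R X + t. Camera axes: x right, y down, z forward; pixel columns grow to the right and rows downward; lengths in m; the calibration is good to about 2 mm. The wrist camera is an equidistant fisheye: a pixel r from the principal point sees the ray r / f radians off the axis. A picture is of the moment at which its call begins: read the wrist's pose just before it. camera_info takes no time and is no camera call; for the wrist camera it gives the pose at the moment of the call.
- order.sign_off(): hands the job in; it is judged then, once.
The state is a dict: "clock": time; "qpos": joint angles; "qd": joint speeds; "effort": joint torques, N m; "position": TCP position; "ee_rot": TCP orientation; "contact_force": force on the tool from outside, world axes, zero at the start; "moment": the same for the moment, N m; "width": finger opening in m; "gripper_force": force on a finger pad.
Only numpy, scipy, OpenCV 4.12 (cv2) and the standard library are available. Lean on these libraries where they do the work, as an engineer would, in place of code of your own. Each camera call takes 0.05 s, during which the arm holds its last target. There are 200 camera calls.

TASK

The centrifuge is loaded out of balance: rearrange the six tubes in its rotor so that every tube faces its like straight across the rotor, long opposite long, medium opposite medium, short opposite short. All six sleeves are full, so park a tube in a free well of the bench rack when you need room; at the end all six stand fully down in the rotor again. Keep the tubes upright throughout and leave the tube waiting in the rack alone.

Things in the scene. Friction and masses are not known exactly. Their poses are not given: they have to be found in the camera images.
- long_tube_1: One of two like tubes: long blood tube, 97 mm overall, clear body 12.4 mm across, round foot, white band, orange push cap 16.5 mm across from 75 mm up (14.5 mm for its top 7 mm). Origin at the centre of its underside, z up the tube, yaw means nothing. About 10 to 18 g. Starts in a sleeve of the rotor.
- long_tube_2: One of two like tubes: long blood tube, 97 mm overall, clear body 12.4 mm across, round foot, white band, orange push cap 16.5 mm across from 75 mm up (14.5 mm for its top 7 mm). Origin at the centre of its underside, z up the tube, yaw means nothing. About 10 to 18 g. Starts in a sleeve of the rotor.
- medium_tube_1: One of two like tubes: medium blood tube, 80 mm overall, else like the long ones: clear body 12.4 mm across, round foot, white band, orange push cap 16.5 mm across from 58 mm up (14.5 mm for its top 7 mm). Origin at the centre of its underside, z up the tube, yaw means nothing. About 10 to 18 g. Starts in a sleeve of the rotor.
- medium_tube_2: One of two like tubes: medium blood tube, 80 mm overall, else like the long ones: clear body 12.4 mm across, round foot, white band, orange push cap 16.5 mm across from 58 mm up (14.5 mm for its top 7 mm). Origin at the centre of its underside, z up the tube, yaw means nothing. About 10 to 18 g. Starts in a sleeve of the rotor.
- short_tube_1: One of two like tubes: short blood tube, 63 mm overall, else like the long ones: clear body 12.4 mm across, round foot, white band, orange push cap 16.5 mm across from 41 mm up (14.5 mm for its top 7 mm). Origin at the centre of its underside, z up the tube, yaw means nothing. About 10 to 18 g. Starts in a sleeve of the rotor.
- short_tube_2: One of two like tubes: short blood tube, 63 mm overall, else like the long ones: clear body 12.4 mm across, round foot, white band, orange push cap 16.5 mm across from 41 mm up (14.5 mm for its top 7 mm). Origin at the centre of its underside, z up the tube, yaw means nothing. About 10 to 18 g. Starts in a sleeve of the rotor.
- rotor: Rotor, 166 mm across; does not turn. Origin on its axis at sleeve floor height, 75 mm above the worktop; z up. Six sleeves in a ring of radius 56 mm, at 0, 60, 120, 180, 240, 300 deg from its x axis, anticlockwise from above. Sleeve: bore 18 mm, mouth funnel to 30 mm at 37 mm above its floor, the rotor's highest part. Tubes may lean in it. At the start no tube faces its like.
- centrifuge: Fixed bench centrifuge round the rotor: round white housing 216 mm across, rim 105 mm above the worktop. Origin under the rotor's axis, on the worktop; x points to the back. Its open lid, 35 mm thick, is hinged 122 mm behind the axis, 111 mm up, and leans back 34 deg from upright, its top 0.31 m above the worktop.
- rack: White bench rack, 44 x 172 x 34 mm, fixed. Origin under its centre on the worktop, long side along its y axis, z up. Four square wells 19 mm wide, mouths flared to 31 mm, at y = +63, +21, -21, -63 mm; floors 5 mm, mouths 34 mm above the worktop. The well at +63 holds the waiting tube; the other three are empty.
- waiting_tube: Tube for a later run: short screw-cap tube, 63 mm overall, 15 mm across its yellow cap, standing in the rack's end well at y = +63 mm. Origin at the centre of its underside, z up. It stays where it is.

How it is judged:
By the outcome, as a careful person would: the job done as asked, in the order asked, and still so for the second after the job is handed in, with the robot touching nothing.
It also fails if it takes over 90 s, if anything falls off the work surface, if the arm or the gripper's body presses on something with over 40 N, if the wrist force passes 120 N, or if a joint passes its speed limit or range.

## Working session

There is one attempt and no reset: what is moved stays moved. The work goes in short steps, Python scripts to look and compute and a tool call to move; the robot and the scene stay as the last step left them, time stands still between calls to the robot, and variables do not carry over. Pictures are saved under pics/ and viewed, at most 14 in all, crops included, and the job is handed in when it is done.

Besides the shell and the picture viewer there is one more tool, called after "Emit:" as a command line: name --pt "numbers of a row" for each row, then --argument value for the rest. drive_tool: Moves the arm, as the interface text tells. Its arguments: {"type":"object","properties":{"rows":{"type":"array","items":{"type":"array","items":{"type":"number"}}},"grip":{"type":"number"},"newtons":{"type":"number"}},"required":["rows"]}

```bash
ls; mkdir -p pics; cat > h.py <<'E'
import numpy as np, cv2
from rig import get_state, eyes, order, manip
def ray(cam,u,v):
    R,t=np.array(cam['R']),np.array(cam['t'])
    d=np.array([(u-cam['cx'])/cam['fx'],(v-cam['cy'])/cam['fy'],1.])
    return -R.T@t, R.T@d
def onz(cam,u,v,z):
    o,d=ray(cam,u,v); return o+d*(z-o[2])/d[2]
def cloud(cam,dep):
    v,u=np.mgrid[:480,:640]
    P=np.stack([(u-cam['cx'])/cam['fx']*dep,(v-cam['cy'])/cam['fy']*dep,dep],-1)
    return (P-np.array(cam['t']))@np.array(cam['R'])
def proj(cam,X):
    p=np.array(cam['R'])@np.array(X)+np.array(cam['t']); return cam['fx']*p[0]/p[2]+cam['cx'],cam['fy']*p[1]/p[2]+cam['cy']
E
python3 - <<'E'
from h import *
for n in ('scene','top'):
    im,d=eyes.get_image(n); c=eyes.camera_info(n); np.savez(f'{n}.npz',im=im,d=d)
    cv2.imwrite(f'pics/{n}0.png',im[...,::-1]); print(n,c)
print(get_state())
E
```

```text
pics
scene {'fx': 502.85938361054076, 'fy': 502.85938361054076, 'cx': 308.6740450323082, 'cy': 241.2608327381057, 'R': array([[-0.61459046, -0.78852934, -0.02236196],
       [-0.44878561,  0.37282154, -0.8121549 ],
       [ 0.64874498, -0.48910693, -0.58301318]]), 't': array([0.4114045 , 0.26008323, 0.71930526])}
top {'fx': 599.1952642246736, 'fy': 599.1952642246736, 'cx': 312.1288543855526, 'cy': 239.66634857671886, 'R': array([[ 0.00732054, -0.99991967, -0.01034685],
       [-0.99407936, -0.00615525, -0.10848198],
       [ 0.10840958,  0.01107974, -0.99404457]]), 't': array([0.13630865, 0.52854452, 1.2006807 ])}
{'clock': 0.1, 'qpos': array([-1.43698136e+00,  2.76554267e-01,  1.50599389e+00, -1.11114283e-05,
        1.36072385e+00, -1.20984830e-01]), 'qd': array([ 1.04585179e-07, -4.75096245e-04, -2.28294163e-03, -8.08010384e-04,
       -6.99931426e-04,  1.21061697e-04]), 'effort': array([ 2.16823290e-03, -4.17697549e+01, -2.46403795e+01, -2.18830428e-04,
        5.73555561e-03,  7.05136909e-07]), 'position': array([ 0.14487096, -0.55600212,  0.25251839]), 'ee_rot': array([-8.39621114e-04,  9.91895106e-01,  1.27056654e-01, -1.08190137e-05]), 'contact_force': array([ 0.43931953, -0.33122315, -0.23459869]), 'moment': array([0.025681  , 0.04045036, 0.00087797]), 'gripper_force': 0.0, 'width': 0.08525193806814219}
```

View pics/top0.png

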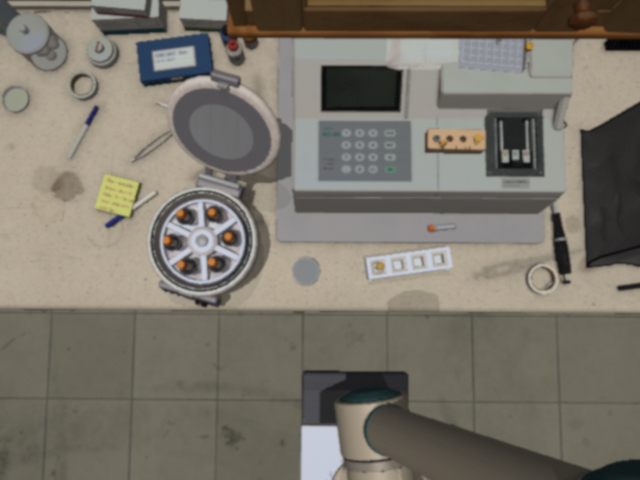

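View pics/scene0.png

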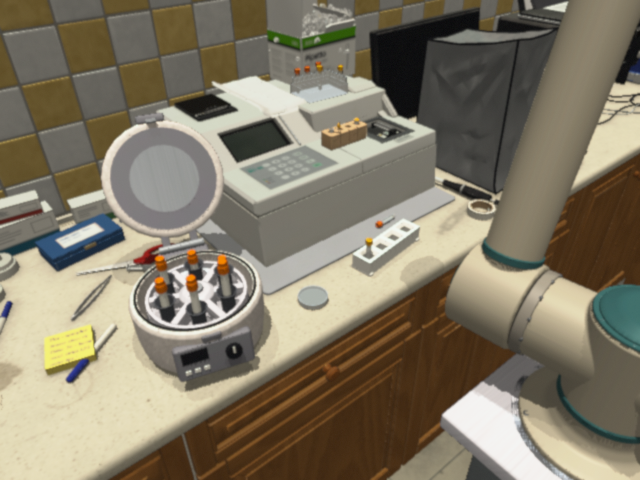

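The top view shows the rotor at (203,240) with six orange caps at (185,214), (214,213), (229,238), (215,264), (184,265) and (170,241). The rack is at (408,263), with the yellow waiting tube at its left (+y) end. Next I'll measure caps, rack and rotor.

```bash
cat > meas.py <<'E'
from h import *
from scipy import ndimage
def caps(im,d,cam,box=None):
    hsv=cv2.cvtColor(im,cv2.COLOR_RGB2HSV)
    m=cv2.inRange(hsv,(4,150,90),(20,255,255))
    if box: mm=np.zeros_like(m); a,b,c_,e=box; mm[b:e,a:c_]=m[b:e,a:c_]; m=mm
    P=cloud(cam,d); lab,n=ndimage.label(m); out=[]
    for i in range(1,n+1):
        q=(lab==i)
        if q.sum()<20: continue
        p=P[q&(d>0)]; zt=np.percentile(p[:,2],90) if len(p) else 0
        tp=q&(abs(P[...,2]-zt)<.006)
        v,u=np.nonzero(tp); out.append((q.sum(),u.mean(),v.mean(),zt,onz(cam,u.mean(),v.mean(),zt),np.median(P[tp],0)))
    return out
E
python3 - <<'E'
from meas import *
np.set_printoptions(precision=4,suppress=True)
z=np.load('top.npz');im,d=z['im'],z['d'];cam=eyes.camera_info('top')
for o in caps(im,d,cam,(140,180,265,310)): print(o)
P=cloud(cam,d)
# rotor rim ring / housing: points z in 0.095..0.11 near
X=P.reshape(-1,3);print('table z',np.median(P[300:306,300:340,2]))
c=onz(cam,203,240,.1);print('c0',c)
r=np.hypot(X[:,0]-c[0],X[:,1]-c[1])
s=X[(r<.13)&(X[:,2]>.1)&(X[:,2]<.108)]
A=np.c_[2*s[:,:2],np.ones(len(s))]
hist,e=np.histogram(X[r<.13][:,2],bins=np.arange(0,.2,.005));print(list(zip(np.round(e,3),hist)))
# rack
k=X[(X[:,2]>.027)&(X[:,2]<.042)&(X[:,1]<-.05)&(X[:,1]>-.5)&(X[:,0]>.25)&(X[:,0]<.6)]
print(len(k)); 
hsv=cv2.cvtColor(im,cv2.COLOR_RGB2HSV); m=cv2.inRange(hsv,(0,0,185),(180,40,255));m[:240]=0;m[290:]=0;m[:,:355]=0;m[:,465:]=0
cs,_=cv2.findContours(m,cv2.RETR_EXTERNAL,cv2.CHAIN_APPROX_NONE);cc=max(cs,key=cv2.contourArea);print(cv2.minAreaRect(cc))
for p in cv2.boxPoints(cv2.minAreaRect(cc)): print(onz(cam,*p,.034))
cr=im[170:310,140:280]; cr=cv2.resize(cr,None,fx=4,fy=4,interpolation=cv2.INTER_CUBIC)
cr2=cv2.resize(im[235:295,355:465],None,fx=5,fy=5)
s=np.zeros((600,800,3),np.uint8);s=cv2.resize(im[180:310,140:270],(600,600),interpolation=cv2.INTER_CUBIC);
cv2.imwrite('pics/rot.png',s[...,::-1])
cv2.imwrite('pics/rack.png',cr2[...,::-1])
E
```

```text
(np.int64(59), np.float64(211.77777777777777), np.float64(211.77777777777777), np.float64(0.1392667967226061), array([0.5672, 0.3279, 0.1393]), array([0.5672, 0.3279, 0.1376]))
(np.int64(50), np.float64(180.38888888888889), np.float64(213.16666666666666), np.float64(0.15729343911036736), array([0.5615, 0.3827, 0.1573]), array([0.562 , 0.383 , 0.1549]))
(np.int64(65), np.float64(228.3111111111111), np.float64(236.06666666666666), np.float64(0.14024523944307754), array([0.5213, 0.2955, 0.1402]), array([0.5215, 0.296 , 0.138 ]))
(np.int64(49), np.float64(166.8108108108108), np.float64(239.9189189189189), np.float64(0.15696322352151956), array([0.5116, 0.4064, 0.157 ]), array([0.5117, 0.4067, 0.1549]))
(np.int64(59), np.float64(211.74468085106383), np.float64(261.59574468085106), np.float64(0.17429697782856104), array([0.4709, 0.3192, 0.1743]), array([0.4705, 0.3194, 0.1717]))
(np.int64(46), np.float64(181.23529411764707), np.float64(264.0), np.float64(0.1752083582357474), array([0.4661, 0.3741, 0.1752]), array([0.4662, 0.3743, 0.1729]))
table z -7.480170440158027e-05
c0 [0.518  0.3506 0
[... 869 characters left out ...]
, np.int64(20)), (np.float64(0.125), np.int64(30)), (np.float64(0.13), np.int64(34)), (np.float64(0.135), np.int64(91)), (np.float64(0.14), np.int64(31)), (np.float64(0.145), np.int64(29)), (np.float64(0.15), np.int64(56)), (np.float64(0.155), np.int64(64)), (np.float64(0.16), np.int64(22)), (np.float64(0.165), np.int64(32)), (np.float64(0.17), np.int64(75)), (np.float64(0.175), np.int64(10)), (np.float64(0.18), np.int64(0)), (np.float64(0.185), np.int64(0)), (np.float64(0.19), np.int64(0))]
1441
((409.4170837402344, 262.3777160644531), (21.344436645507812, 84.78302764892578), 82.40535736083984)
[0.4915 0.0299 0.034 ]
[ 0.5155 -0.1413  0.034 ]
[ 0.4723 -0.1463  0.034 ]
[0.4484 0.0242 0.034 ]
```

View pics/rot.png

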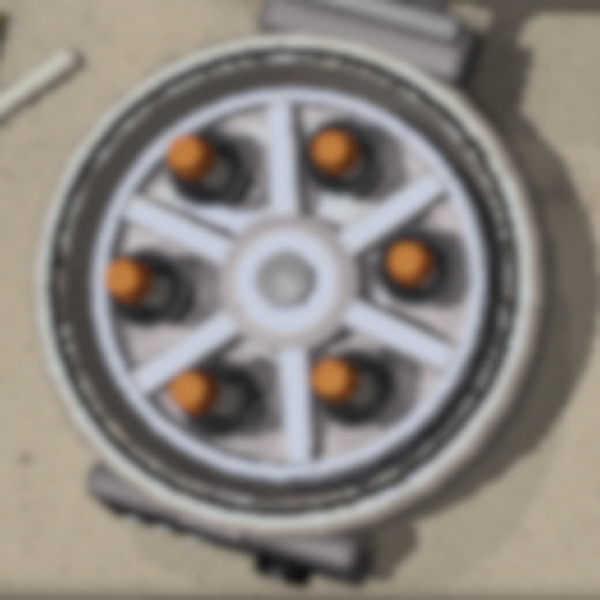

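View pics/rack.png

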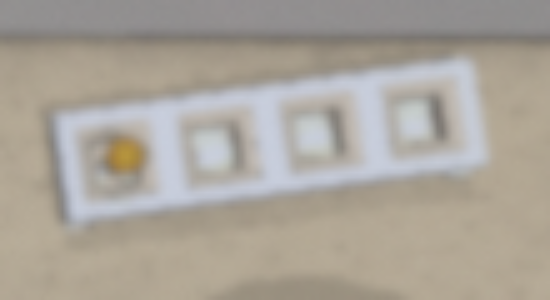

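The cap heights of 0.138, 0.155 and 0.172 match short, medium and long tubes standing in the sleeves. The six caps form a clean ring of radius 56 mm around (0.517, 0.351), so the tubes are nearly upright. The rack measures 43.5 x 173 mm, centred at (0.482, -0.058).

Naming the caps by angle: A (-25°) short, B (35°) medium, C (95°) medium, D (155°) long, E (215°) long, F (275°) short.

Plan:
1. F (short) to a rack well
2. B (medium) to F
3. D (long) to B
4. Rack (short) to D

A, C and E stay where they are.

```bash
cat >> h.py <<'E'
from scipy.spatial.transform import Rotation as Ro
T=None
def units(*targets, base=None):
    "print cumulative shift in row units from current (or given) TCP to world targets"
    s=get_state(); w,x,y,z=s['ee_rot']; M=Ro.from_quat([x,y,z,w]).as_matrix()
    p=s['position'] if base is None else np.array(base)
    for t in targets: print(t, np.round(M.T@(np.array(t)-p)/.025,2))
rc=np.array([.5167,.3508]); ph=np.deg2rad(35.2)
S={k:rc+.056*np.array([np.cos(ph+a),np.sin(ph+a)]) for k,a in zip('ABCDEF',np.deg2rad([-60,0,60,120,180,240]))}
u=np.array([-.139,.990]); rk=np.array([.482,-.0582])
W={k:rk+k/1000*u for k in(63,21,-21,-63)}
E
python3 - <<'E'
from h import *
z=np.load('top.npz');cam=eyes.camera_info('top');P=cloud(cam,z['d']).reshape(-1,3)
np.set_printoptions(precision=4,suppress=True)
for a,b in((-.2,-.1),(-.1,0),(0,.1),(.1,.2)):
    q=P[(P[:,1]>a)&(P[:,1]<b)&(P[:,2]>.08)&(P[:,0]>.42)]; print(a,q[:,0].min(),q[q[:,0]<.75,2].max())
print({k:v.round(4) for k,v in S.items()},{k:v.round(4) for k,v in W.items()})
hsv=cv2.cvtColor(z['im'],cv2.COLOR_RGB2HSV);m=cv2.inRange(hsv,(20,120,120),(32,255,255));m[:245]=0;m[290:]=0;m[:,:360]=0;m[:,400:]=0
v,u_=np.nonzero(m);print('wait',onz(cam,u_.mean(),v.mean(),.066))
f=S['F']; units((*f,.30),(.40,-.1,.30))
E
```

```text
-0.2 0.5923084301112619 0.653527545176855
-0.1 0.5930280254414101 0.6320946422343356
0 0.5930311377279819 0.6317998055695488
0.1 0.5925380273283429 0.6447730763408167
{'A': array([0.5675, 0.3273]), 'B': array([0.5625, 0.3831]), 'C': array([0.5116, 0.4066]), 'D': array([0.4659, 0.3743]), 'E': array([0.4709, 0.3185]), 'F': array([0.5218, 0.295 ])} {63: array([0.4732, 0.0042]), 21: array([ 0.4791, -0.0374]), -21: array([ 0.4849, -0.079 ]), -63: array([ 0.4908, -0.1206])}
wait [0.4724 0.005  0.066 ]
(np.float64(0.5217754244910757), np.float64(0.2950304736775057), 0.3) [ 23.17 -29.15  -1.85]
(0.4, -0.1, 0.3) [ 14.47 -15.08  -1.87]
```

Emit:
drive_tool --pt "0.9 -1.13 -0.3 0" --pt "1.8 -2.26 -0.6 0" --pt "2.7 -3.4 -0.9 0" --pt "3.6 -4.53 -1.2 0" --pt "4.5 -5.67 -1.5 0" --pt "5.4 -6.8 -1.8 0" --pt "6.3 -7.93 -1.8 0" --pt "7.2 -9.06 -1.8 0" --grip 34 --newtons 25

```text
clock: 0.77
position: [0.2623, -0.2903, 0.2985]
ee_rot: [0.0, 0.992, 0.127, 0.0]
contact_force: [0.6, 0.1, -0.0]
width: 0.0341
gripper_force: 0.0
```

Emit:
drive_tool --pt "0.9 -1.13 0 0" --pt "1.8 -2.26 0 0" --pt "2.7 -3.4 0 0" --pt "3.6 -4.53 0 0" --pt "4.5 -5.67 0 0" --pt "5.4 -6.8 0 0" --pt "6.3 -7.93 0 0" --pt "7.2 -9.06 0 0"

```text
clock: 1.43
position: [0.3791, -0.0255, 0.2982]
ee_rot: [0.0, 0.992, 0.127, 0.0]
contact_force: [0.4, -0.9, 0.2]
width: 0.0341
gripper_force: 0.0
```

Emit:
drive_tool --pt "0.9 -1.13 0 0" --pt "1.8 -2.26 0 0" --pt "2.7 -3.4 0 0" --pt "3.6 -4.53 0 0" --pt "4.5 -5.67 0 0" --pt "5.4 -6.8 0 0" --pt "6.3 -7.93 0 0" --pt "7.2 -9.06 0 0"

```text
clock: 2.1
position: [0.4963, 0.239, 0.2978]
ee_rot: [0.0, 0.992, 0.127, -0.0]
contact_force: [1.0, -0.6, -0.8]
width: 0.0339
gripper_force: 0.0
```

```bash
python3 - <<'E'
from h import *
s=get_state();print(s['position'],s['ee_rot'],s['qpos'],s['clock'])
units((*S['F'],.30),(*S['F'],.138))
E
```

```text
[0.49629663 0.23904182 0.29775596] [ 2.49846068e-04  9.91856521e-01  1.27359321e-01 -4.27544359e-04] [ 3.22744871e-01  2.18059622e-01  1.47506404e+00 -3.26903645e-04
  1.44940472e+00  1.63816858e+00] 2.1
(np.float64(0.5217754244910757), np.float64(0.2950304736775057), 0.3) [ 1.55 -1.91 -0.09]
(np.float64(0.5217754244910757), np.float64(0.2950304736775057), 0.138) [ 1.56 -1.91  6.39]
```

Emit:
drive_tool --pt "0.5 -0.6 0.2 0" --pt "1.1 -1.3 0.6 0" --pt "1.57 -1.94 1.2 0" --pt "1.57 -1.94 2.0 0" --pt "1.57 -1.94 2.8 0" --pt "1.57 -1.94 3.4 0" --pt "1.57 -1.94 3.8 0" --pt "1.57 -1.94 3.8 0"

```text
clock: 2.77
position: [0.5205, 0.2934, 0.2004]
ee_rot: [0.001, 0.992, 0.127, -0.003]
contact_force: [-0.2, 0.4, 0.3]
width: 0.0339
gripper_force: 0.0
```

```bash
python3 - <<'E'
from h import *
im,d=eyes.get_image('wrist'); cv2.imwrite('pics/w1.png',im[...,::-1])
im,d=eyes.get_image('scene'); cv2.imwrite('pics/s1.png',cv2.resize(im[180:400,80:330],(681,600),interpolation=cv2.INTER_CUBIC)[...,::-1])
units((*S['F'],.138))
E
```

```text
(np.float64(0.5217754244910757), np.float64(0.2950304736775057), 0.138) [-0.   -0.04  2.61]
```

View pics/w1.png

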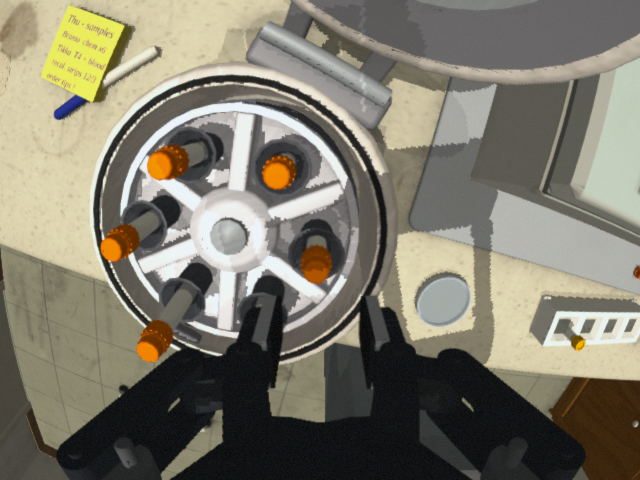

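View pics/s1.png

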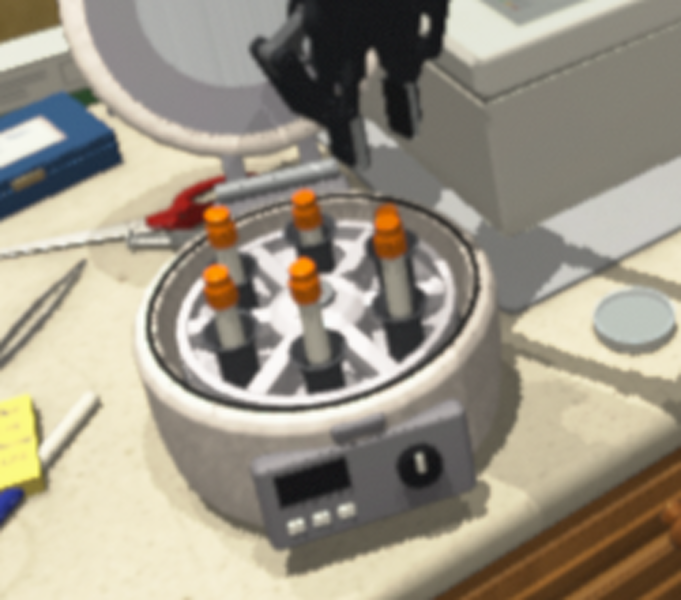

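The wrist view shows caps B (167,160), A (280,170), F (315,260), C (120,243) and D (152,345), with E hidden by the left finger. I'll cross-check positions with the wrist camera.

```bash
cat >> h.py <<'E'
def wray(cam,u,v):
    a,b=(u-cam['cx'])/cam['fx'],(v-cam['cy'])/cam['fy']; th=np.hypot(a,b)
    R,t=np.array(cam['R']),np.array(cam['t'])
    d=np.array([a/th*np.sin(th),b/th*np.sin(th),np.cos(th)]); return -R.T@t,R.T@d
def wonz(cam,u,v,z):
    o,d=wray(cam,u,v); return o+d*(z-o[2])/d[2]
E
python3 - <<'E'
from h import *
np.set_printoptions(precision=4,suppress=True)
im=cv2.imread('pics/w1.png');hsv=cv2.cvtColor(im,cv2.COLOR_BGR2HSV)
m=cv2.inRange(hsv,(4,150,90),(20,255,255));n,l,st,ce=cv2.connectedComponentsWithStats(m)
cam=eyes.camera_info('wrist')
for i in range(1,n):
    if st[i,4]>200:
        q=wonz(cam,*ce[i],.135);k=min(S,key=lambda k:np.hypot(*(q[:2]-S[k])))
        zc={'S':.127,'M':.144,'L':.161}[dict(A='S',B='M',C='M',D='L',E='L',F='S')[k]]
        q=wonz(cam,*ce[i],zc);print(k,ce[i],st[i,4],q,q[:2]-S[k])
E
```

```text
B [167.4812 162.2841] 1091 [0.5629 0.3864 0.144 ] [0.0004 0.0033]
A [278.4797 172.1866] 911 [0.5676 0.33   0.127 ] [0.0001 0.0027]
C [119.3404 242.6577] 1037 [0.5115 0.4105 0.144 ] [-0.0001  0.0039]
F [315.6894 263.7398] 911 [0.5215 0.2977 0.127 ] [-0.0003  0.0026]
D [154.1645 340.5321] 1058 [0.4652 0.378  0.161 ] [-0.0007  0.0037]
```

Emit:
drive_tool --pt "0.02 -0.1 0.4 0" --pt "0.02 -0.1 0.9 0" --pt "0.02 -0.1 1.4 0" --pt "0.02 -0.1 1.8 0" --pt "0.02 -0.1 2.1 0" --pt "0.02 -0.1 2.4 0" --pt "0.02 -0.1 2.6 0" --pt "0.02 -0.1 2.6 0"

```text
clock: 3.53
position: [0.5214, 0.2963, 0.1372]
ee_rot: [0.0, 0.992, 0.127, -0.001]
contact_force: [0.2, 0.6, 0.2]
width: 0.0339
gripper_force: 0.0
```

Emit:
drive_tool --pt "0 0 0 0" --pt "0 0 0 0" --pt "0 0 0 0" --pt "0 0 0 0" --pt "0 0 0 0" --pt "0 0 0 0" --pt "0 0 0 0" --pt "0 0 0 0" --grip 8 --newtons 25

```text
clock: 4.2
position: [0.5221, 0.2967, 0.1386]
ee_rot: [-0.0, 0.992, 0.127, 0.0]
contact_force: [-0.4, -0.2, 2.5]
width: 0.0147
gripper_force: 24.5
```

```bash
python3 - <<'E'
from h import *
s=get_state();print(s['position'],s['contact_force'],s['width'],s['gripper_force'])
units((*S['F'],.29),(*W[-21],.29))
E
```

```text
[0.52206657 0.29666581 0.13863002] [-0.35290912 -0.16739159  2.47881125] 0.014660376831425136 24.52173549158033
(np.float64(0.5217754244910757), np.float64(0.2950304736775057), 0.29) [-0.02  0.06 -6.05]
(np.float64(0.484919), np.float64(-0.07899), 0.29) [-5.22 14.17 -6.06]
```

Emit:
drive_tool --pt "0 0 -0.3 0" --pt "0 0 -0.8 0" --pt "0 0 -1.5 0" --pt "0 0 -2.4 0" --pt "0 0 -3.3 0" --pt "0 0 -4.0 0" --pt "0 0 -4.5 0" --pt "0 0 -4.6 0"

```text
clock: 4.87
position: [0.523, 0.2971, 0.2565]
ee_rot: [-0.001, 0.992, 0.127, 0.003]
contact_force: [0.1, -0.2, -1.0]
width: 0.0146
gripper_force: 24.4
```

```bash
python3 - <<'E'
from h import *
im,d=eyes.get_image('wrist'); cv2.imwrite('pics/w2.png',im[...,::-1])
s=get_state();print(s['position'],s['contact_force'],s['width'],s['gripper_force'])
units((*W[-21],.22),(*W[-21],.068))
E
```

```text
[0.52257838 0.29690925 0.25545894] [-0.59243958 -0.30142819  0.14674195] 0.014409623504053294 24.40799369767774
(np.float64(0.484919), np.float64(-0.07899), 0.22) [-5.25 14.17  1.39]
(np.float64(0.484919), np.float64(-0.07899), 0.068) [-5.28 14.17  7.47]
```

View pics/w2.png

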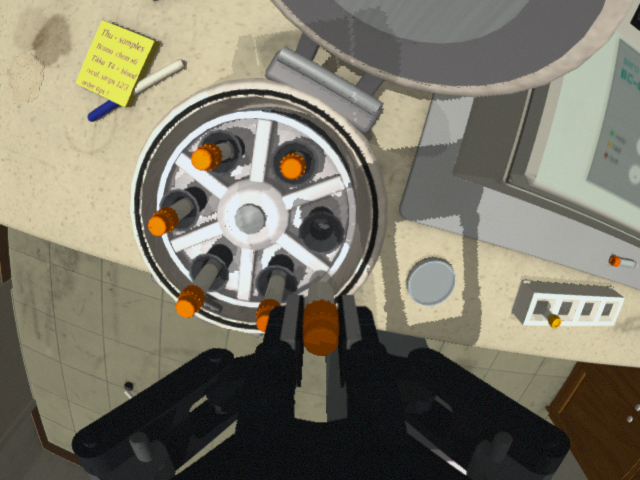

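The short tube is held upright between the pads at (320,330), sleeve F is empty at (322,228), and the others are undisturbed. On to the rack.

Emit:
drive_tool --pt "-0.2 0.5 0 0" --pt "-0.5 1.3 0 0" --pt "-0.9 2.4 0 0" --pt "-1.3 3.6 0 0" --pt "-1.8 4.8 0 0" --pt "-2.2 6.0 0.3 0" --pt "-2.7 7.2 0.6 0" --pt "-3.1 8.4 0.9 0"

```text
clock: 5.58
position: [0.4976, 0.0716, 0.2292]
ee_rot: [0.0, 0.992, 0.127, -0.002]
contact_force: [0.2, -0.9, -1.2]
width: 0.0146
gripper_force: 24.4
```

Emit:
drive_tool --pt "-0.45 1.2 0.3 0" --pt "-0.9 2.4 0.5 0" --pt "-1.3 3.5 0.5 0" --pt "-1.7 4.5 0.5 0" --pt "-1.95 5.2 0.5 0" --pt "-2.1 5.6 0.5 0" --pt "-2.15 5.73 0.5 0" --pt "-2.15 5.73 0.5 0"

```text
clock: 6.25
position: [0.4831, -0.0788, 0.2175]
ee_rot: [-0.0, 0.992, 0.126, -0.001]
contact_force: [0.1, 0.6, 0.4]
width: 0.0142
gripper_force: 24.4
```

```bash
python3 - <<'E'
from h import *
im,d=eyes.get_image('wrist'); cv2.imwrite('pics/w3.png',im[...,::-1])
s=get_state();print(s['position'],s['contact_force'],s['width'],s['gripper_force'])
units((*W[-21],.12),(*W[-21],.070))
E
```

```text
[ 0.48332506 -0.07798053  0.21778136] [0.21290274 0.25691476 0.06502691] 0.014498974217515288 24.42645003204234
(np.float64(0.484919), np.float64(-0.07899), 0.12) [0.05 0.06 3.91]
(np.float64(0.484919), np.float64(-0.07899), 0.07) [0.06 0.06 5.91]
```

View pics/w3.png

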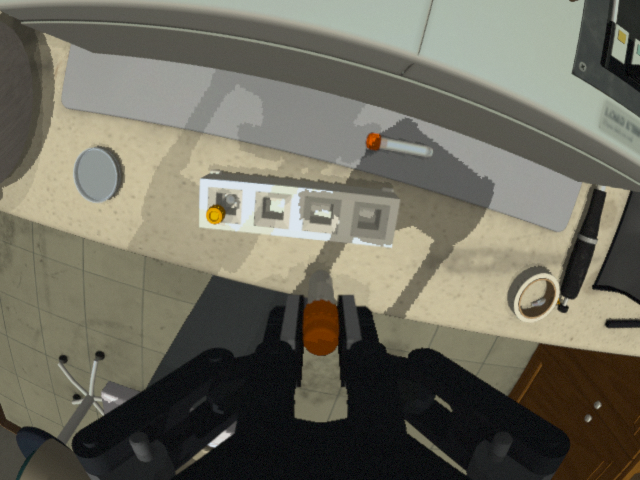

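```bash
python3 - <<'E'
from h import *
cam=eyes.camera_info('wrist')
for p in((272,208),(322,212),(370,216)): print(wonz(cam,*p,.034))
print(W)
im=cv2.imread('pics/w3.png');hsv=cv2.cvtColor(im,cv2.COLOR_BGR2HSV)
m=cv2.inRange(hsv,(20,150,120),(32,255,255));m[:190]=0;m[240:]=0;m[:,:195]=0;m[:,240:]=0
v,u_=np.nonzero(m);print(u_.mean(),v.mean(),wonz(cam,u_.mean(),v.mean(),.063))
E
```

```text
[ 0.47853161 -0.03572504  0.034     ]
[ 0.48563259 -0.07765597  0.034     ]
[ 0.49261846 -0.1181583   0.034     ]
{63: array([0.473243, 0.00417 ]), 21: array([ 0.479081, -0.03741 ]), -21: array([ 0.484919, -0.07899 ]), -63: array([ 0.490757, -0.12057 ])}
213.8 215.09767441860464 [0.46982384 0.00641093 0.063     ]
```

Emit:
drive_tool --pt "0.08 0.03 0.4 0" --pt "0.08 0.03 1.1 0" --pt "0.08 0.03 1.9 0" --pt "0.08 0.03 2.7 0" --pt "0.08 0.03 3.3 0" --pt "0.08 0.03 3.7 0" --pt "0.08 0.03 4.0 0" --pt "0.08 0.03 4.3 0"

```text
clock: 6.97
position: [0.4859, -0.0775, 0.1097]
ee_rot: [-0.0, 0.992, 0.128, -0.0]
contact_force: [0.6, 0.6, 0.2]
width: 0.0148
gripper_force: 24.4
```

Emit:
drive_tool --pt "0 0 0.3 0" --pt "0 0 0.6 0" --pt "0 0 0.9 0" --pt "0 0 1.2 0" --pt "0 0 1.4 0" --pt "0 0 1.55 0" --pt "0 0 1.63 0" --pt "0 0 1.63 0"

```text
clock: 7.63
position: [0.4858, -0.0786, 0.0697]
ee_rot: [-0.0, 0.992, 0.127, -0.0]
contact_force: [-0.2, -1.0, 0.6]
width: 0.0149
gripper_force: 24.4
```

Emit:
drive_tool --pt "0 0 0 0" --pt "0 0 0 0" --pt "0 0 0 0" --pt "0 0 0 0" --pt "0 0 0 0" --pt "0 0 0 0" --pt "0 0 -0.5 0" --pt "0 0 -1.2 0" --grip 34

```text
clock: 8.3
position: [0.4846, -0.0782, 0.0991]
ee_rot: [-0.001, 0.992, 0.127, -0.002]
contact_force: [-0.8, -0.8, -0.3]
width: 0.034
gripper_force: 0.0
```

Emit:
drive_tool --pt "0 0 -0.7 0" --pt "0 0 -1.6 0" --pt "0 0 -2.6 0" --pt "0 0 -3.6 0" --pt "0 0 -4.5 0" --pt "0 0 -5.0 0" --pt "0 0 -5.2 0" --pt "0 0 -5.2 0"

```text
clock: 8.97
position: [0.4866, -0.0787, 0.2312]
ee_rot: [0.001, 0.992, 0.127, 0.001]
contact_force: [0.3, -0.2, 0.2]
width: 0.0341
gripper_force: 0.0
```

```bash
python3 - <<'E'
from h import *
im,d=eyes.get_image('wrist'); cv2.imwrite('pics/w4.png',im[...,::-1])
cam=eyes.camera_info('wrist')
im=im[...,::-1].copy();hsv=cv2.cvtColor(im,cv2.COLOR_BGR2HSV);m=cv2.inRange(hsv,(4,150,90),(20,255,255))
n,l,st,ce=cv2.connectedComponentsWithStats(m)
for i in range(1,n):
    if st[i,4]>150: print(ce[i],st[i,4],wonz(cam,*ce[i],.058))
t,d=eyes.get_image('top'); from meas import caps
for o in caps(t,d,eyes.camera_info('top'),(360,225,470,300)): print(o)
s=get_state();print(s['position'],s['contact_force'],s['width'])
units((*(S['B']+[0,.0015]),.26),(.50,.2,.26))
E
```

```text
[369.68648649 144.37837838] 185 [ 0.55433305 -0.09981486  0.058     ]
[319.70940171 220.98860399] 351 [ 0.4835877  -0.07764927  0.058     ]
[631.31491713 468.61878453] 181 [ 0.13862623 -0.84166073  0.058     ]
[ 0.48541328 -0.07839804  0.22922361] [-0.12964906 -0.47682763  0.64518895] 0.03417904462795832
(np.float64(0.5624601143067672), np.float64(0.38458020970550844), 0.26) [  7.65 -17.15  -1.23]
(0.5, 0.2, 0.26) [  3.37 -10.63  -1.23]
```

View pics/w4.png

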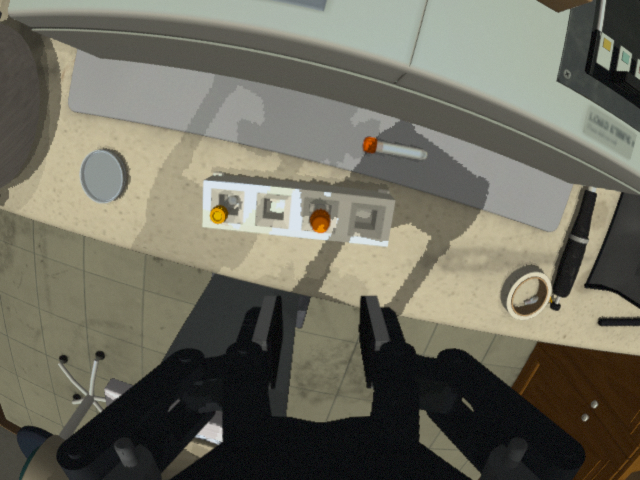

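Emit:
drive_tool --pt "0.2 -0.5 -0.4 0" --pt "0.65 -1.4 -0.8 0" --pt "1.2 -2.7 -1.23 0" --pt "1.8 -4.0 -1.23 0" --pt "2.4 -5.35 -1.23 0" --pt "3.0 -6.7 -1.23 0" --pt "3.6 -8.05 -1.23 0" --pt "4.2 -9.4 -1.23 0"

```text
clock: 9.73
position: [0.5276, 0.1769, 0.259]
ee_rot: [0.0, 0.992, 0.127, -0.002]
contact_force: [1.5, -1.2, -0.2]
width: 0.0339
gripper_force: 0.0
```

Emit:
drive_tool --pt "0.6 -1.35 0 0" --pt "1.2 -2.7 0 0" --pt "1.8 -4.05 0 0" --pt "2.4 -5.4 0 0" --pt "2.9 -6.5 0 0" --pt "3.25 -7.3 0 0" --pt "3.45 -7.75 0 0" --pt "3.45 -7.75 0 0"

```text
clock: 10.4
position: [0.5626, 0.3867, 0.2583]
ee_rot: [0.0, 0.992, 0.128, -0.001]
contact_force: [-0.4, 0.1, -0.3]
width: 0.0342
gripper_force: 0.0
```

```bash
cat > chk.py <<'E'
from h import *
np.set_printoptions(precision=4,suppress=True)
def chk(exp,zs={'S':.127,'M':.144,'L':.161}):
    s=get_state();im,d=eyes.get_image('wrist');cam=eyes.camera_info('wrist')
    hsv=cv2.cvtColor(im,cv2.COLOR_RGB2HSV);m=cv2.inRange(hsv,(4,150,90),(20,255,255))
    n,l,st,ce=cv2.connectedComponentsWithStats(m)
    print(s['position'],s['clock'],s['width'])
    for i in range(1,n):
        if st[i,4]<150: continue
        c=[]
        for k,t in exp.items():
            q=wonz(cam,*ce[i],zs[t]); c.append((np.hypot(*(q[:2]-S[k])),k,t,q))
        b=min(c,key=lambda c:c[0])
        if b[0]<.02: print(b[1],b[2],ce[i],st[i,4],b[3],b[3][:2]-S[b[1]])
    return im
E
python3 - <<'E'
from chk import *
chk(dict(A='S',B='M',C='M',D='L',E='L'))
units((*(S['B']+[0,.0018]),.143))
E
```

```text
[0.5626 0.3867 0.2583] 10.4 0.03416498874466518
B M [323.963  243.6268] 568 [0.5614 0.3828 0.144 ] [-0.0011 -0.0003]
A S [399.3799 248.6064] 437 [0.5656 0.3263 0.127 ] [-0.0019 -0.0011]
D L [300.219  375.3166] 379 [0.461  0.3747 0.161 ] [-0.0049  0.0004]
(np.float64(0.5624601143067672), np.float64(0.38488020970550846), 0.143) [ 0.01 -0.02  4.63]
```

Emit:
drive_tool --pt "0 0.02 0.5 0" --pt "0 0.02 1.2 0" --pt "0 0.02 2.0 0" --pt "0 0.02 2.8 0" --pt "0 0.02 3.5 0" --pt "0 0.02 4.1 0" --pt "0 0.02 4.5 0" --pt "0 0.02 4.63 0"

```text
clock: 11.12
position: [0.5621, 0.3817, 0.143]
ee_rot: [0.001, 0.992, 0.126, -0.002]
contact_force: [-0.3, -0.1, 0.1]
width: 0.034
gripper_force: 0.0
```

Emit:
drive_tool --pt "0 0 0 0" --pt "0 0 0 0" --pt "0 0 0 0" --pt "0 0 0 0" --pt "0 0 0 0" --pt "0 0 0 0" --pt "0 0 0 0" --pt "0 0 0 0" --grip 8

```text
clock: 11.78
position: [0.5632, 0.3842, 0.1453]
ee_rot: [-0.0, 0.992, 0.127, 0.0]
contact_force: [0.6, 0.5, 1.3]
width: 0.0148
gripper_force: 24.4
```

```bash
python3 - <<'E'
from h import *
s=get_state();print(s['position'],s['width'],s['contact_force'])
units((*(S['F']+[0,.001]),.275),(*(S['F']+[0,.001]),.144))
E
```

```text
[0.56318267 0.38416325 0.14525106] 0.014756627028625862 [0.62924675 0.47613899 1.27152655]
(np.float64(0.5217754244910757), np.float64(0.2960304736775057), 0.275) [-2.49  2.99 -5.19]
(np.float64(0.5217754244910757), np.float64(0.2960304736775057), 0.144) [-2.49  2.99  0.05]
```

Emit:
drive_tool --pt "0 0 -0.3 0" --pt "0 0 -0.8 0" --pt "0 0 -1.5 0" --pt "0 0 -2.3 0" --pt "0 0 -3.1 0" --pt "0 0 -3.8 0" --pt "0 0 -4.4 0" --pt "0 0 -4.8 0"

```text
clock: 12.45
position: [0.5636, 0.3844, 0.2677]
ee_rot: [-0.001, 0.992, 0.127, 0.001]
contact_force: [0.3, 0.2, 0.7]
width: 0.0148
gripper_force: 24.4
```

Emit:
drive_tool --pt "-0.2 0.3 0 0" --pt "-0.6 0.7 0 0" --pt "-1.1 1.3 0 0" --pt "-1.6 1.9 0 0" --pt "-2.0 2.4 0 0" --pt "-2.3 2.75 0 0" --pt "-2.45 2.95 0 0" --pt "-2.45 2.95 0 0"

```text
clock: 13.12
position: [0.5217, 0.296, 0.2648]
ee_rot: [0.0, 0.992, 0.127, -0.0]
contact_force: [0.5, -1.1, 0.2]
width: 0.015
gripper_force: 24.4
```

```bash
python3 - <<'E'
from h import *
im,d=eyes.get_image('scene'); a=cv2.resize(im[180:400,80:330],(520,458),interpolation=cv2.INTER_CUBIC)
cv2.imwrite('pics/s5.png',a[...,::-1])
s=get_state();print(s['position'],s['width'],s['contact_force'])
units((*(S['F']+[0,.001]),.144))
E
```

```text
[0.52235051 0.29689612 0.26489599] 0.015043770383118313 [-0.45072126  0.16452288  0.17653028]
(np.float64(0.5217754244910757), np.float64(0.2960304736775057), 0.144) [-0.03  0.03  4.84]
```

View pics/s5.png

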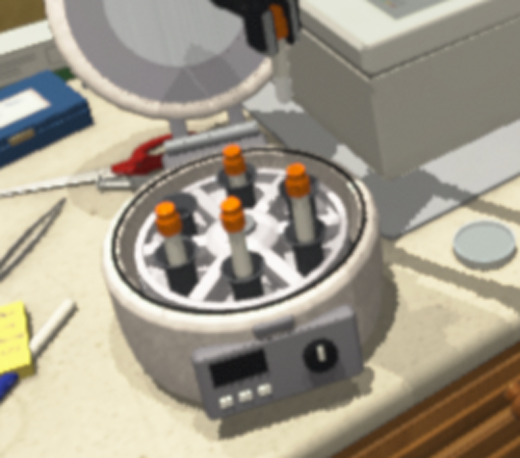

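The medium tube hangs upright in the gripper at (280,50), sleeve B is empty at (185,210), and A, C, D and E stand as before. Now lowering it into F.

Emit:
drive_tool --pt "-0.02 0.02 0.4 0" --pt "-0.02 0.02 1.0 0" --pt "-0.02 0.02 1.7 0" --pt "-0.02 0.02 2.3 0" --pt "-0.02 0.02 2.7 0" --pt "-0.02 0.02 3.0 0" --pt "-0.02 0.02 3.3 0" --pt "-0.02 0.02 3.6 0"

```text
clock: 13.83
position: [0.5225, 0.2971, 0.1746]
ee_rot: [-0.0, 0.992, 0.127, 0.0]
contact_force: [0.4, 0.2, -0.1]
width: 0.015
gripper_force: 24.4
```

Emit:
drive_tool --pt "0 0 0.3 0" --pt "0 0 0.6 0" --pt "0 0 0.8 0" --pt "0 0 1.0 0" --pt "0 0 1.1 0" --pt "0 0 1.16 0" --pt "0 0 1.16 0" --pt "0 0 1.16 0"

```text
clock: 14.5
position: [0.5223, 0.2967, 0.1462]
ee_rot: [-0.0, 0.992, 0.127, 0.0]
contact_force: [0.4, -0.4, -0.4]
width: 0.0152
gripper_force: 24.4
```

Emit:
drive_tool --pt "0 0 0 0" --pt "0 0 0 0" --pt "0 0 0 0" --pt "0 0 0 0" --pt "0 0 0 0" --pt "0 0 0 0" --pt "0 0 -0.5 0" --pt "0 0 -1.2 0" --grip 34

```text
clock: 15.17
position: [0.5209, 0.2961, 0.1746]
ee_rot: [0.001, 0.992, 0.127, -0.002]
contact_force: [-0.3, -0.7, -0.4]
width: 0.0342
gripper_force: 0.0
```

Emit:
drive_tool --pt "0 0 -0.7 0" --pt "0 0 -1.5 0" --pt "0 0 -2.3 0" --pt "0 0 -3.1 0" --pt "0 0 -3.7 0" --pt "0 0 -3.9 0" --pt "0 0 -3.9 0" --pt "0 0 -3.9 0"

```text
clock: 15.83
position: [0.5218, 0.2965, 0.2729]
ee_rot: [0.0, 0.992, 0.127, -0.0]
contact_force: [-0.3, -0.3, 0.2]
width: 0.0343
gripper_force: 0.0
```

```bash
python3 - <<'E'
from chk import *
from meas import caps
im=chk(dict(A='S',F='M',C='M',D='L',E='L'))
t,d=eyes.get_image('top')
for o in caps(t,d,eyes.camera_info('top'),(140,180,265,310)): print(o[0],o[3],o[4])
units((*(S['D']+[0,.001]),.28),(*(S['D']+[0,.001]),.160))
E
```

```text
[0.5218 0.2965 0.2729] 15.8333 0.03430430734968877
A S [293.1603 160.0759] 474 [0.5657 0.3289 0.127 ] [-0.0018  0.0016]
C M [169.6501 212.7266] 523 [0.5105 0.4082 0.144 ] [-0.0011  0.0017]
F M [317.076 236.789] 526 [0.5195 0.2992 0.144 ] [-0.0022  0.0042]
D L [195.3391 288.0103] 581 [0.4652 0.3762 0.161 ] [-0.0006  0.0019]
E L [267.4941 293.6176] 170 [0.4755 0.3239 0.161 ] [0.0045 0.0054]
47 0.15791761598216475 [0.5113 0.4065 0.1579]
61 0.17412112633614202 [0.4712 0.3193 0.1741]
48 0.17406304533156305 [0.4661 0.3745 0.1741]
(np.float64(0.4658644612021572), np.float64(0.37528931661698595), 0.28) [-1.36 -3.62 -0.32]
(np.float64(0.4658644612021572), np.float64(0.37528931661698595), 0.16) [-1.34 -3.62  4.48]
```

Emit:
drive_tool --pt "-0.2 -0.4 0 0" --pt "-0.4 -1.1 0 0" --pt "-0.8 -2.0 0 0" --pt "-1.1 -2.9 0 0" --pt "-1.3 -3.4 0 0" --pt "-1.35 -3.61 0 0" --pt "-1.35 -3.61 0 0" --pt "-1.35 -3.61 0 0"

```text
clock: 16.6
position: [0.4668, 0.3752, 0.2732]
ee_rot: [0.001, 0.992, 0.127, 0.0]
contact_force: [0.1, 0.6, -0.1]
width: 0.0338
gripper_force: 0.0
```

Emit:
drive_tool --pt "0 0 0.5 0" --pt "0 0 1.2 0" --pt "0 0 2.0 0" --pt "0 0 2.8 0" --pt "0 0 3.5 0" --pt "0 0 4.0 0" --pt "0 0 4.35 0" --pt "0 0 4.48 0"

```text
clock: 17.27
position: [0.4667, 0.3741, 0.1599]
ee_rot: [0.001, 0.992, 0.126, -0.001]
contact_force: [0.1, 0.4, 0.1]
width: 0.0339
gripper_force: 0.0
```

Emit:
drive_tool --pt "0 0 0 0" --pt "0 0 0 0" --pt "0 0 0 0" --pt "0 0 0 0" --pt "0 0 0 0" --pt "0 0 0 0" --pt "0 0 0 0" --pt "0 0 0 0" --grip 8

```text
clock: 17.93
position: [0.4667, 0.3755, 0.1617]
ee_rot: [-0.0, 0.992, 0.127, 0.0]
contact_force: [1.3, -0.3, 0.2]
width: 0.0146
gripper_force: 24.4
```

```bash
python3 - <<'E'
from h import *
s=get_state();print(s['position'],s['width'],s['contact_force'])
units((*(S['B']+[0,.001]),.28),(*(S['B']+[0,.001]),.160))
E
```

```text
[0.4666683  0.3755309  0.16168637] 0.01461083380203738 [ 1.26585917 -0.30914648  0.24874917]
(np.float64(0.5624601143067672), np.float64(0.38408020970550844), 0.28) [ 3.8   0.64 -4.73]
(np.float64(0.5624601143067672), np.float64(0.38408020970550844), 0.16) [3.79 0.64 0.07]
```

Emit:
drive_tool --pt "0 0 -0.3 0" --pt "0 0 -0.8 0" --pt "0 0 -1.5 0" --pt "0 0 -2.3 0" --pt "0 0 -3.1 0" --pt "0 0 -3.8 0" --pt "0 0 -4.4 0" --pt "0 0 -4.8 0"

```text
clock: 18.6
position: [0.4671, 0.3758, 0.284]
ee_rot: [-0.001, 0.992, 0.127, 0.001]
contact_force: [-0.5, -0.6, 0.2]
width: 0.0145
gripper_force: 24.4
```

Emit:
drive_tool --pt "0.3 0.1 0 0" --pt "0.9 0.2 0 0" --pt "1.7 0.3 0 0" --pt "2.5 0.4 0 0" --pt "3.2 0.5 0 0" --pt "3.6 0.6 0 0" --pt "3.8 0.64 0 0" --pt "3.8 0.64 0 0"

```text
clock: 19.27
position: [0.5635, 0.3835, 0.2802]
ee_rot: [0.0, 0.992, 0.127, -0.001]
contact_force: [0.6, 1.0, -0.1]
width: 0.015
gripper_force: 24.4
```

```bash
python3 - <<'E'
from h import *
im,d=eyes.get_image('scene'); a=cv2.resize(im[140:360,80:330],(520,458),interpolation=cv2.INTER_CUBIC)
cv2.imwrite('pics/s6.png',a[...,::-1])
s=get_state();print(s['position'],s['width'],s['contact_force'])
units((*(S['B']+[0,.001]),.162))
E
```

```text
[0.56247038 0.38363031 0.28063507] 0.014634926677768358 [-0.40383026 -0.30492443 -0.06792196]
(np.float64(0.5624601143067672), np.float64(0.38408020970550844), 0.162) [ 0.01 -0.02  4.75]
```

View pics/s6.png

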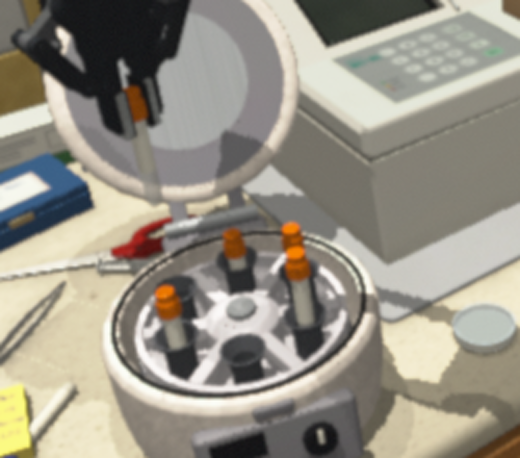

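The long tube is held upright from (135,100) down to (155,190), above the empty sleeve B at (182,290). Sleeve D is empty at (242,355). Lowering.

Emit:
drive_tool --pt "0 -0.02 0.4 0" --pt "0 -0.02 1.0 0" --pt "0 -0.02 1.7 0" --pt "0 -0.02 2.3 0" --pt "0 -0.02 2.7 0" --pt "0 -0.02 3.0 0" --pt "0 -0.02 3.3 0" --pt "0 -0.02 3.6 0"

```text
clock: 19.98
position: [0.5625, 0.3846, 0.1914]
ee_rot: [-0.0, 0.992, 0.127, 0.0]
contact_force: [-0.2, 0.0, -0.4]
width: 0.0147
gripper_force: 24.4
```

Emit:
drive_tool --pt "0 0 0.3 0" --pt "0 0 0.6 0" --pt "0 0 0.8 0" --pt "0 0 1.0 0" --pt "0 0 1.1 0" --pt "0 0 1.16 0" --pt "0 0 1.16 0" --pt "0 0 1.16 0"

```text
clock: 20.65
position: [0.5627, 0.3845, 0.1627]
ee_rot: [-0.0, 0.992, 0.127, 0.0]
contact_force: [0.3, 0.7, -0.5]
width: 0.0148
gripper_force: 24.4
```

Emit:
drive_tool --pt "0 0 0 0" --pt "0 0 0 0" --pt "0 0 0 0" --pt "0 0 0 0" --pt "0 0 0 0" --pt "0 0 0 0" --pt "0 0 -0.5 0" --pt "0 0 -1.2 0" --grip 34

```text
clock: 21.32
position: [0.5614, 0.3838, 0.1908]
ee_rot: [0.001, 0.992, 0.127, -0.002]
contact_force: [-0.4, -0.2, 0.3]
width: 0.0338
gripper_force: 0.0
```

Emit:
drive_tool --pt "0 0 -0.7 0" --pt "0 0 -1.5 0" --pt "0 0 -2.3 0" --pt "0 0 -3.1 0" --pt "0 0 -3.5 0" --pt "0 0 -3.5 0" --pt "0 0 -3.5 0" --pt "0 0 -3.5 0"

```text
clock: 21.98
position: [0.5619, 0.3841, 0.2784]
ee_rot: [0.001, 0.992, 0.127, -0.001]
contact_force: [-0.0, -1.2, -0.6]
width: 0.0341
gripper_force: 0.0
```

```bash
python3 - <<'E'
from chk import *
chk(dict(A='S',F='M',C='M',B='L',E='L'))
units((.4848,-.078,.23),(.4848,-.078,.0695))
E
```

```text
[0.5619 0.3841 0.2784] 21.9833 0.03405999409021186
A S [391.1963 238.1724] 377 [0.5656 0.3287 0.127 ] [-0.0019  0.0014]
B L [316.818  242.4798] 544 [0.5595 0.3868 0.161 ] [-0.003   0.0038]
C M [271.6512 285.6019] 324 [0.5109 0.4102 0.144 ] [-0.0007  0.0037]
F M [411.5903 305.9937] 476 [0.5202 0.2988 0.144 ] [-0.0016  0.0038]
(0.4848, -0.078, 0.23) [-7.64 17.11  1.96]
(0.4848, -0.078, 0.0695) [-7.62 17.1   8.38]
```

Now back to the rack, stopping above the parked short tube at about z = 0.14.

Emit:
drive_tool --pt "-0.2 0.5 0 0" --pt "-0.65 1.4 0 0" --pt "-1.2 2.7 0 0" --pt "-1.8 4.0 0 0" --pt "-2.4 5.35 0 0" --pt "-3.0 6.7 0 0" --pt "-3.6 8.05 0 0" --pt "-4.2 9.4 0.3 0"

```text
clock: 22.7
position: [0.5194, 0.1282, 0.2729]
ee_rot: [0.0, 0.992, 0.127, 0.001]
contact_force: [1.4, -1.0, -1.0]
width: 0.034
gripper_force: 0.0
```

Emit:
drive_tool --pt "-0.6 1.35 0.3 0" --pt "-1.2 2.7 0.6 0" --pt "-1.8 4.05 0.9 0" --pt "-2.4 5.4 1.4 0" --pt "-2.9 6.5 1.9 0" --pt "-3.25 7.3 2.4 0" --pt "-3.43 7.7 2.8 0" --pt "-3.43 7.7 3.0 0"

```text
clock: 23.37
position: [0.4838, -0.0792, 0.1957]
ee_rot: [-0.0, 0.992, 0.125, -0.002]
contact_force: [-0.8, 0.0, 0.2]
width: 0.034
gripper_force: 0.0
```

```bash
python3 - <<'E'
from h import *
eyes.get_image('top')
s=get_state();print(s['position'],s['clock'])
units((.4848,-.078,.0695))
E
```

```text
[ 0.48395564 -0.07759334  0.19540064] 23.4167
(0.4848, -0.078, 0.0695) [0.05 0.04 5.04]
```

Emit:
drive_tool --pt "0.04 0.02 0.5 0" --pt "0.04 0.02 1.3 0" --pt "0.04 0.02 2.2 0" --pt "0.04 0.02 3.1 0" --pt "0.04 0.02 3.9 0" --pt "0.04 0.02 4.5 0" --pt "0.04 0.02 4.9 0" --pt "0.04 0.02 5.07 0"

```text
clock: 24.08
position: [0.4862, -0.0757, 0.0695]
ee_rot: [-0.001, 0.992, 0.128, -0.001]
contact_force: [-0.6, -0.1, -0.0]
width: 0.0343
gripper_force: 0.0
```

Emit:
drive_tool --pt "0 0 0 0" --pt "0 0 0 0" --pt "0 0 0 0" --pt "0 0 0 0" --pt "0 0 0 0" --pt "0 0 0 0" --pt "0 0 0 0" --pt "0 0 0 0" --grip 8

```text
clock: 24.75
position: [0.4868, -0.0777, 0.071]
ee_rot: [0.0, 0.992, 0.127, 0.0]
contact_force: [0.3, -0.5, 0.7]
width: 0.0147
gripper_force: 24.4
```

Emit:
drive_tool --pt "0 0 -0.3 0" --pt "0 0 -0.8 0" --pt "0 0 -1.5 0" --pt "0 0 -2.4 0" --pt "0 0 -3.4 0" --pt "0 0 -4.4 0" --pt "0 0 -5.4 0" --pt "0 0 -6.3 0"

```text
clock: 25.42
position: [0.4867, -0.0776, 0.2305]
ee_rot: [0.0, 0.992, 0.127, 0.001]
contact_force: [1.2, 0.5, 0.5]
width: 0.015
gripper_force: 24.4
```

Emit:
drive_tool --pt "0 0 -0.6 0" --pt "0 0 -0.8 0" --pt "0 0 -0.8 0" --pt "0 0 -0.8 0" --pt "0 0 -0.8 0" --pt "0 0 -0.8 0" --pt "0 0 -0.8 0" --pt "0 0 -0.8 0"

```text
clock: 26.08
position: [0.4865, -0.0775, 0.2475]
ee_rot: [-0.0, 0.992, 0.127, -0.001]
contact_force: [-0.7, 0.6, 1.0]
width: 0.0146
gripper_force: 24.4
```

```bash
python3 - <<'E'
from h import *
im,d=eyes.get_image('wrist');cv2.imwrite('pics/w7.png',im[...,::-1])
s=get_state();print(s['position'],s['width'])
units((*(S['D']+[0.0003,.001]),.24),(*(S['D']+[0,.001]),.139))
E
```

```text
[ 0.48655023 -0.07753072  0.24764998] 0.014429109087193555
(np.float64(0.4661644612021572), np.float64(0.37528931661698595), 0.24) [  3.78 -17.73   0.31]
(np.float64(0.4658644612021572), np.float64(0.37528931661698595), 0.139) [  3.77 -17.73   4.35]
```

View pics/w7.png

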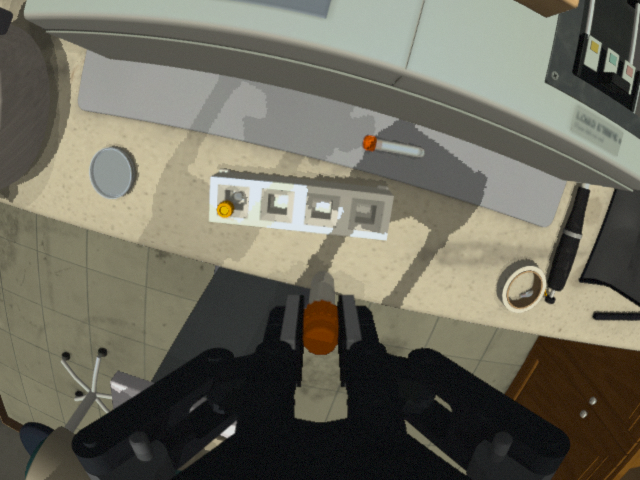

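The short tube is upright in the gripper at (320,325), the rack well is empty again, and the waiting tube at (224,210) is untouched. Carrying it to D.

Emit:
drive_tool --pt "0.1 -0.5 -0.2 0" --pt "0.3 -1.4 -0.5 0" --pt "0.55 -2.6 -0.5 0" --pt "0.8 -3.8 -0.5 0" --pt "1.1 -5.1 -0.5 0" --pt "1.4 -6.4 -0.5 0" --pt "1.65 -7.7 -0.5 0" --pt "1.9 -9.0 -0.5 0"

```text
clock: 26.8
position: [0.4753, 0.1545, 0.2612]
ee_rot: [-0.0, 0.992, 0.127, 0.0]
contact_force: [0.9, 0.5, 0.2]
width: 0.0147
gripper_force: 24.4
```

Emit:
drive_tool --pt "0.28 -1.3 0 0" --pt "0.55 -2.6 0 0" --pt "0.83 -3.9 0 0" --pt "1.1 -5.2 0 0" --pt "1.4 -6.5 0 0" --pt "1.65 -7.6 0 0" --pt "1.8 -8.4 0 0" --pt "1.87 -8.73 0 0"

```text
clock: 27.47
position: [0.465, 0.3787, 0.2607]
ee_rot: [-0.001, 0.992, 0.129, -0.0]
contact_force: [-0.2, 0.8, 0.1]
width: 0.0146
gripper_force: 24.4
```

```bash
python3 - <<'E'
from chk import *
for i in range(2): eyes.get_image('top')
s=get_state();print(s['position'],s['width'])
units((*(S['D']+[0.0003,.001]),.141))
E
```

```text
[0.4655 0.3766 0.2606] 0.014732097196327622
(np.float64(0.4661644612021572), np.float64(0.37528931661698595), 0.141) [0.02 0.06 4.79]
```

Emit:
drive_tool --pt "0.02 0.04 0.4 0" --pt "0.02 0.04 1.0 0" --pt "0.02 0.04 1.7 0" --pt "0.02 0.04 2.3 0" --pt "0.02 0.04 2.7 0" --pt "0.02 0.04 3.0 0" --pt "0.02 0.04 3.3 0" --pt "0.02 0.04 3.6 0"

```text
clock: 28.23
position: [0.4674, 0.3738, 0.1706]
ee_rot: [-0.0, 0.992, 0.127, 0.0]
contact_force: [-0.7, 0.5, 0.7]
width: 0.0143
gripper_force: 24.4
```

Emit:
drive_tool --pt "0 0 0.3 0" --pt "0 0 0.6 0" --pt "0 0 0.8 0" --pt "0 0 1.0 0" --pt "0 0 1.1 0" --pt "0 0 1.17 0" --pt "0 0 1.17 0" --pt "0 0 1.17 0"

```text
clock: 28.9
position: [0.467, 0.3745, 0.1414]
ee_rot: [-0.0, 0.992, 0.127, 0.0]
contact_force: [0.8, 2.4, -1.2]
width: 0.0145
gripper_force: 24.4
```

Emit:
drive_tool --pt "0 0 0 0" --pt "0 0 0 0" --pt "0 0 0 0" --pt "0 0 0 0" --pt "0 0 0 0" --pt "0 0 0 0" --pt "0 0 -0.5 0" --pt "0 0 -1.2 0" --grip 34

```text
clock: 29.57
position: [0.4658, 0.3734, 0.1701]
ee_rot: [0.001, 0.992, 0.127, -0.002]
contact_force: [0.4, -0.4, -0.3]
width: 0.0342
gripper_force: 0.0
```

Emit:
drive_tool --pt "0 0 -0.7 0" --pt "0 0 -1.5 0" --pt "0 0 -2.4 0" --pt "0 0 -3.3 0" --pt "0 0 -4.2 0" --pt "0 0 -5.0 0" --pt "-0.4 1.0 -5.4 0" --pt "-1.0 2.2 -5.4 0"

```text
clock: 30.23
position: [0.4584, 0.3163, 0.3091]
ee_rot: [-0.001, 0.992, 0.128, 0.003]
contact_force: [1.4, -0.9, -0.6]
width: 0.034
gripper_force: 0.0
```

Emit:
drive_tool --pt "-0.4 1.3 0 0" --pt "-0.8 2.6 0 0" --pt "-1.2 3.9 0 0" --pt "-1.6 5.2 0 0" --pt "-2.0 6.5 0 0" --pt "-2.4 7.6 0 0" --pt "-2.7 8.4 0 0" --pt "-2.7 8.4 0 0"

```text
clock: 30.9
position: [0.4436, 0.091, 0.3067]
ee_rot: [0.001, 0.992, 0.125, -0.0]
contact_force: [-0.5, -0.8, 0.2]
width: 0.034
gripper_force: 0.0
```

```bash
python3 - <<'E'
from meas import *
np.set_printoptions(precision=4,suppress=True)
t,d=eyes.get_image('top')
for o in caps(t,d,eyes.camera_info('top'),(140,180,265,310)): print(o[0],o[3],o[4])
im,d=eyes.get_image('scene'); 
a=np.hstack([cv2.resize(im[220:380,110:280],(425,400),interpolation=cv2.INTER_CUBIC),cv2.resize(t[180:310,140:260],(369,400),interpolation=cv2.INTER_CUBIC)])
cv2.imwrite('pics/s8.png',a[...,::-1]); s=get_state();print(s['position'],s['clock'])
E
```

```text
59 0.1406140567749905 [0.5672 0.3277 0.1406]
51 0.17404725674111424 [0.5612 0.3847 0.174 ]
57 0.15738607265568988 [0.5215 0.2973 0.1574]
50 0.15756595225146916 [0.5117 0.406  0.1576]
63 0.1733308854218871 [0.4735 0.31   0.1733]
66 0.13987586426997672 [0.4662 0.3729 0.1399]
[0.4442 0.0941 0.3067] 31.0
```

View pics/s8.png

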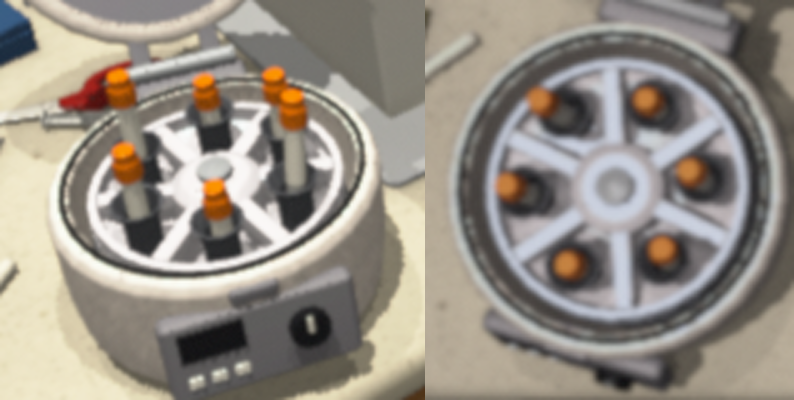

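All six tubes are at full-down height: A and D 0.140 (short), B and E 0.174 (long), C and F 0.157 (medium). Every tube faces its like. E leans a few degrees in its sleeve, which the task allows, and it is fully down. The arm is clear, so I'm handing in.

```bash
python3 -c "
from h import *
print(order.sign_off())"
```

```text
the job is handed in; nothing more can be done
None
```

The job is handed in: all six tubes are fully down in the rotor with each facing its like, one long tube leans a few degrees after what was probably a finger brush, and the waiting tube was left alone.

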